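# Set out the sink cleaning tablets in the ice cube tray

## Robot

A 7-joint arm with a two-finger parallel gripper is mounted at the origin on the work surface. World frame = base frame: x ahead of the robot, y to its left, z up, the work surface at z = 0. Lengths are in m, angles in rad, forces in N, time in s.
With the tool pointing down it reaches from about 0.4 to 0.85 m from the base axis. Payload 4.5 kg.
Tool frame: the origin (TCP) lies midway between the tips of the shut fingers; the grasp point (between the pads) lies 19 mm behind it; z points along the fingers, y is the line along which they close (so a half turn about z gives the same grasp; the last joint's range is limited). The gripper opens to 88 mm and grips with 3 to 60 N. Pads are 18 mm wide; open, the fingers measure 123 mm over their backs; the gripper's body (75 mm by 187 mm) begins 45 mm behind the grasp point.
Start: joints at [1.233, 0.689, -0.195, 1.565, 0.157, 0.902, -0.215], TCP at [0.227, -0.582, 0.239] pointing down, gripper open.
Joint ranges: [-3.01, 3.01], [-0.46, 2.08], [-1.47, 1.51], [0.13, 2.56], [-1, 4.14], [0.04, 2.09], [-2.66, 2.66]. Speed limits (rad/s): [2.57, 2.57, 3.14, 3.14, 3.14, 3.14, 3.14].

## Interface

Orientations are given as a unit quaternion [x, y, z, w].
In Python, from plant import sensors, eyes, finish_job gives the robot as it stands.
- The arm moves only by the tool send_rows, never from a script. Its argument "rows" is text: rows parted by semicolons, each of 4 numbers parted by spaces: the shift along the tool's x, y, z normalised to -1 to 1, where 1 is 30 cm, then the turn about the tool's z normalised to -1 to 1, where 1 is 2 pi rad. A call has 1 to 10 rows; each row is the pose to reach, as a shift and turn from the pose commanded when the call began, along the tool's axes at that moment, turning the shorter way round; what a row does not reach only later rows make up. A row lasts 1/12 s, in which the tool goes at most 41.7 mm and 7.16 degrees, less where a joint would pass 70% of its speed; a pose out of reach is approached as far as the arm can. A call with a number of a shift or a turn outside -1 to 1 is refused whole. A call with a gripper value outside its range is refused whole. "jaw" is the closure, from -1 (fully open) to 1 (shut), set as the call begins (left out, the last holds). The fingers move at their own pace and stop on an object; "force" is the grip in N (left out, the last holds). Time passes only in rows, so rows that repeat a pose let the fingers close. It gives the time, the measured TCP pose, the force, the opening and the grip force at its end, in the units of the state.
- sensors.get_state(): the state, without advancing time (a new reading comes with each control period).
- eyes.snapshot(name): name is "scene" or "top" or "wrist"; returns (picture, depth): 384x512x3 uint8, red, green, blue; 384x512 float32, m along the optical axis (not along the pixel's ray), 0 where there is no reading.
- eyes.calibration(name): a dict with "fov_y" (degrees; the focal length in pixels is half the picture's height over the tangent of half this angle, whatever the lens; pixels are square), "cx", "cy" (the principal point, pixels), "world_from_camera" (4x4, takes a point from camera to world coordinates). Camera axes: x right, y down, z forward; pixel columns grow to the right and rows downward; lengths in m; the calibration is good to about 2 mm. A picture is of the moment at which its call begins: read the wrist's pose just before it. calibration takes no time and is no camera call; for the wrist camera it gives the pose at the moment of the call.
- finish_job(): hands the job in; it is judged then, once.
The state is a dict: "clock": time; "q": joint angles; "qd": joint speeds; "joint_torque": joint torques, N m; "tool_pos": TCP position; "eef_rot": TCP orientation; "contact_force": force on the tool from outside, world axes, zero at the start; "moment": the same for the moment, N m; "opening": opening from 0.0 (shut) to 1.0 (fully open); "finger_force": force on a finger pad.
Only numpy, scipy, OpenCV 4.12 (cv2) and the standard library are available. Lean on these libraries where they do the work, as an engineer would, in place of code of your own. Each camera call takes 0.05 s, during which the arm holds its last target. There are 200 camera calls.

## Task

Empty the tablet dispenser by pushing its sprung slide fully home, letting it spring back and taking away the tablet each time, and set out all those tablets, with any lying loose on the shelf, in the silicone ice cube tray on the lazy susan. Lay one tablet flat in the middle of each pocket with its long side along the row of three, and fill the row next to the tray's pull tab before using the other. Leave the slide sprung back out and do not disturb the bottles, opener and other things round about.

Things in the scene. Friction and masses are not known exactly. Their poses are not given: they have to be found in the camera images.
- m1: a hard white cleaning tablet, a block 26 x 40 x 13 mm (x, y, z), 30 g; origin at its centre, long side along its y axis; starts in the dispenser's magazine
- m2: a hard white cleaning tablet, a block 26 x 40 x 13 mm (x, y, z), 30 g; origin at its centre, long side along its y axis; starts in the dispenser's magazine
- m3: a hard white cleaning tablet, a block 26 x 40 x 13 mm (x, y, z), 30 g; origin at its centre, long side along its y axis; starts in the dispenser's magazine
- m4: a hard white cleaning tablet, a block 26 x 40 x 13 mm (x, y, z), 30 g; origin at its centre, long side along its y axis; starts in the dispenser's magazine, on top, or is absent
- s1: a hard white cleaning tablet, a block 26 x 40 x 13 mm (x, y, z), 30 g; origin at its centre, long side along its y axis; starts lying loose on the shelf, or is absent
- s2: a hard white cleaning tablet, a block 26 x 40 x 13 mm (x, y, z), 30 g; origin at its centre, long side along its y axis; starts lying loose on the shelf, or is absent
- dispenser: fixed white tablet dispenser; origin on the shelf under the magazine's centre. Base plate 60 mm (x) by 215 mm (y from -102 to +112), 12 mm thick. Closed magazine tower 37 x 51 mm over the origin, top 80 mm above the shelf; tablets lie in it in a flat stack, long side along y. A full stroke leaves a tablet on the plate's open -y end, its middle at y = -67 mm
- slide (a joint): the sprung steel slide: 0 at rest, 0.075 m pushed fully home; it moves along the dispenser's -y, springs back by itself (about 3 N at rest, 9 N fully home). One full stroke pushes the lowest tablet out onto the delivery ledge; on its return the next one drops
- push_plate (a point): middle of the outer (+y) face of the slide's upright push plate, close under its top edge; moves with the slide. The plate is 40 mm wide (dispenser's x), 8 mm thick, its top edge 71 mm above the shelf and this point 58 mm above it; push it along the dispenser's -y
- susan: fixed white lazy susan, disc of 170 mm radius, its top 20 mm above the shelf; origin under its centre
- tray: grey-black silicone ice cube tray on the lazy susan (it does not move), 112 mm (x) by 158 mm (y), 20 mm high, with two rows of three shallow pockets; rows run along y. Origin under its centre. A flat pull tab 50 mm wide sticks out 23 mm from its -x long side
- pocket_a1 (a point): centre of the floor of pocket 1 (counted towards tray's +y) in the row next to the pull tab; the floor is 50 mm (x) by 46 mm (y), the walls round it 4 mm high and 4 mm thick, the floor 36 mm above the shelf; axes as the tray's
- pocket_a2 (a point): centre of the floor of pocket 2 (counted towards tray's +y) in the row next to the pull tab; the floor is 50 mm (x) by 46 mm (y), the walls round it 4 mm high and 4 mm thick, the floor 36 mm above the shelf; axes as the tray's
- pocket_a3 (a point): centre of the floor of pocket 3 (counted towards tray's +y) in the row next to the pull tab; the floor is 50 mm (x) by 46 mm (y), the walls round it 4 mm high and 4 mm thick, the floor 36 mm above the shelf; axes as the tray's
- pocket_b1 (a point): centre of the floor of pocket 1 (counted towards tray's +y) in the row away from the pull tab; the floor is 50 mm (x) by 46 mm (y), the walls round it 4 mm high and 4 mm thick, the floor 36 mm above the shelf; axes as the tray's
- pocket_b2 (a point): centre of the floor of pocket 2 (counted towards tray's +y) in the row away from the pull tab; the floor is 50 mm (x) by 46 mm (y), the walls round it 4 mm high and 4 mm thick, the floor 36 mm above the shelf; axes as the tray's
- pocket_b3 (a point): centre of the floor of pocket 3 (counted towards tray's +y) in the row away from the pull tab; the floor is 50 mm (x) by 46 mm (y), the walls round it 4 mm high and 4 mm thick, the floor 36 mm above the shelf; axes as the tray's
- bottle1: closed amber glass bottle, 54 mm across, 140 mm tall, on the lazy susan; origin under its centre; bystander
- bottle2: closed amber glass bottle, 54 mm across, 140 mm tall, on the lazy susan; origin under its centre; bystander
- bottle3: closed amber glass bottle, 54 mm across, 140 mm tall, on the lazy susan; origin under its centre; bystander
- opener: flat steel bottle opener, about 107 x 28 x 5 mm, on the lazy susan; origin on its underside; bystander
- jar: glass jar, 70 mm across, 100 mm tall; origin under its centre; bystander
- can: can, 66 mm across, 120 mm tall; origin under its centre; bystander
- brush: brush lying on the shelf between the robot and the dispenser; bystander
There are look-alikes about, which are no part of the job. What is meant by the dispenser is not black, and is the smaller of those in its own colour.

How it is judged:
On the way:
1. the slide is pushed fully home (value of joint slide above 0.07 m), for 0.1 s.
At the end, for the whole second after the job is handed in: Every tablet lies flat (within 0.15 rad) in a pocket of its own, its centre within 11 mm of the pocket's centre, its long side within 0.26 rad of the row's direction, at rest; all three pockets of the row next to the pull tab are taken; the slide has sprung back (under 4 mm) (((horizontal distance between m1 and pocket_a1 below 0.011 m and z of m1 in the frame of pocket_a1 between 0.003 and 0.01 m) or (horizontal distance between m1 and pocket_a2 below 0.011 m and z of m1 in the frame of pocket_a2 between 0.003 and 0.01 m) or (horizontal distance between m1 and pocket_a3 below 0.011 m and z of m1 in the frame of pocket_a3 between 0.003 and 0.01 m) or (horizontal distance between m1 and pocket_b1 below 0.011 m and z of m1 in the frame of pocket_b1 between 0.003 and 0.01 m) or (horizontal distance between m1 and pocket_b2 below 0.011 m and z of m1 in the frame of pocket_b2 between 0.003 and 0.01 m) or (horizontal distance between m1 and pocket_b3 below 0.011 m and z of m1 in the frame of pocket_b3 between 0.003 and 0.01 m)) and angle between the y axis of each of m1, m2, m3, m4, s1, s2 and the y axis of tray, either way round below 0.26 rad and angle between the z axis of each of m1, m2, m3, m4, s1, s2 and the z axis of tray, either way round below 0.15 rad and linear speed of each of m1, m2, m3, m4, s1, s2 below 0.02 m/s and ((horizontal distance between m2 and pocket_a1 below 0.011 m and z of m2 in the frame of pocket_a1 between 0.003 and 0.01 m) or (horizontal distance between m2 and pocket_a2 below 0.011 m and z of m2 in the frame of pocket_a2 between 0.003 and 0.01 m) or (horizontal distance between m2 and pocket_a3 below 0.011 m and z of m2 in the frame of pocket_a3 between 0.003 and 0.01 m) or (horizontal distance between m2 and pocket_b1 below 0.011 m and z of m2 in the frame of pocket_b1 between 0.003 and 0.01 m) or (horizontal distance between m2 and pocket_b2 below 0.011 m and z of m2 in the frame of pocket_b2 between 0.003 and 0.01 m) or (horizontal distance between m2 and pocket_b3 below 0.011 m and z of m2 in the frame of pocket_b3 between 0.003 and 0.01 m)) and ((horizontal distance between m3 and pocket_a1 below 0.011 m and z of m3 in the frame of pocket_a1 between 0.003 and 0.01 m) or (horizontal distance between m3 and pocket_a2 below 0.011 m and z of m3 in the frame of pocket_a2 between 0.003 and 0.01 m) or (horizontal distance between m3 and pocket_a3 below 0.011 m and z of m3 in the frame of pocket_a3 between 0.003 and 0.01 m) or (horizontal distance between m3 and pocket_b1 below 0.011 m and z of m3 in the frame of pocket_b1 between 0.003 and 0.01 m) or (horizontal distance between m3 and pocket_b2 below 0.011 m and z of m3 in the frame of pocket_b2 between 0.003 and 0.01 m) or (horizontal distance between m3 and pocket_b3 below 0.011 m and z of m3 in the frame of pocket_b3 between 0.003 and 0.01 m)) and ((horizontal distance between m4 and pocket_a1 below 0.011 m and z of m4 in the frame of pocket_a1 between 0.003 and 0.01 m) or (horizontal distance between m4 and pocket_a2 below 0.011 m and z of m4 in the frame of pocket_a2 between 0.003 and 0.01 m) or (horizontal distance between m4 and pocket_a3 below 0.011 m and z of m4 in the frame of pocket_a3 between 0.003 and 0.01 m) or (horizontal distance between m4 and pocket_b1 below 0.011 m and z of m4 in the frame of pocket_b1 between 0.003 and 0.01 m) or (horizontal distance between m4 and pocket_b2 below 0.011 m and z of m4 in the frame of pocket_b2 between 0.003 and 0.01 m) or (horizontal distance between m4 and pocket_b3 below 0.011 m and z of m4 in the frame of pocket_b3 between 0.003 and 0.01 m)) and ((horizontal distance between s1 and pocket_a1 below 0.011 m and z of s1 in the frame of pocket_a1 between 0.003 and 0.01 m) or (horizontal distance between s1 and pocket_a2 below 0.011 m and z of s1 in the frame of pocket_a2 between 0.003 and 0.01 m) or (horizontal distance between s1 and pocket_a3 below 0.011 m and z of s1 in the frame of pocket_a3 between 0.003 and 0.01 m) or (horizontal distance between s1 and pocket_b1 below 0.011 m and z of s1 in the frame of pocket_b1 between 0.003 and 0.01 m) or (horizontal distance between s1 and pocket_b2 below 0.011 m and z of s1 in the frame of pocket_b2 between 0.003 and 0.01 m) or (horizontal distance between s1 and pocket_b3 below 0.011 m and z of s1 in the frame of pocket_b3 between 0.003 and 0.01 m)) and ((horizontal distance between s2 and pocket_a1 below 0.011 m and z of s2 in the frame of pocket_a1 between 0.003 and 0.01 m) or (horizontal distance between s2 and pocket_a2 below 0.011 m and z of s2 in the frame of pocket_a2 between 0.003 and 0.01 m) or (horizontal distance between s2 and pocket_a3 below 0.011 m and z of s2 in the frame of pocket_a3 between 0.003 and 0.01 m) or (horizontal distance between s2 and pocket_b1 below 0.011 m and z of s2 in the frame of pocket_b1 between 0.003 and 0.01 m) or (horizontal distance between s2 and pocket_b2 below 0.011 m and z of s2 in the frame of pocket_b2 between 0.003 and 0.01 m) or (horizontal distance between s2 and pocket_b3 below 0.011 m and z of s2 in the frame of pocket_b3 between 0.003 and 0.01 m)) and horizontal distance between any of m1, m2, m3, m4, s1, s2 and pocket_a1 below 0.011 m and horizontal distance between any of m1, m2, m3, m4, s1, s2 and pocket_a2 below 0.011 m and horizontal distance between any of m1, m2, m3, m4, s1, s2 and pocket_a3 below 0.011 m and horizontal distance between m1 and m2 above 0.022 m and horizontal distance between each of m1, m2 and m3 above 0.022 m and horizontal distance between each of m1, m2, m3 and m4 above 0.022 m and horizontal distance between each of m1, m2, m3, m4 and s1 above 0.022 m and horizontal distance between each of m1, m2, m3, m4, s1 and s2 above 0.022 m and value of joint slide below 0.004 m); the robot touches nothing.
It fails at once if a bottle is knocked over or shifted by more than 4 cm (distance of any of bottle1, bottle2, bottle3 from where it was at the start of the episode above 0.04 m or angle between any of bottle1, bottle2, bottle3's own z axis and vertical above 0.6 rad).
It fails at once if the opener, jar, can or brush is knocked over or shifted by more than 4 cm (distance of any of opener, jar, can, brush from where it was at the start of the episode above 0.04 m or angle between any of jar, can's own z axis and vertical above 0.6 rad).
Of m4, s1, s2 only 1 to 3 are there at a start; the rules pass over those that are not, and their reading is None.
At some moment in a run one of s1, s2 may be knocked a few centimetres aside while the robot is not near it.
Once in a run the grip may slacken for a moment while it holds something.
It also fails if it takes over 210 s, if anything falls off the work surface, if the arm or the gripper's body presses on something with over 40 N, if the wrist force passes 120 N, or if a joint passes its speed limit or range.

## Working session

There is one attempt and no reset: what is moved stays moved. The work goes in short steps, Python scripts to look and compute and a tool call to move; the robot and the scene stay as the last step left them, time stands still between calls to the robot, and variables do not carry over. Pictures are saved under pics/ and viewed, at most 14 in all, crops included, and the job is handed in when it is done.

Besides the shell and the picture viewer there is one more tool, called by a JSON object that holds its "fn" and its "kwargs", one argument or row to a line. send_rows: Moves the arm, as the interface text tells. Scaled input: -1 to 1 covers 30 cm each way for a shift and 2 pi rad each way for a turn. Its arguments: {"type":"object","properties":{"rows":{"type":"string"},"jaw":{"type":"number"},"force":{"type":"number"}},"required":["rows"]}

```bash
mkdir -p pics; ls
cat > h.py <<'E'
import numpy as np, cv2
from plant import sensors, eyes, finish_job
def cal(n):
    c=eyes.calibration(n); f=192/np.tan(np.radians(c["fov_y"])/2); return f,c["cx"],c["cy"],np.array(c["world_from_camera"])
def snap(n):
    c=cal(n); p,d=eyes.snapshot(n); return p,d,c
def cloud(d,c):
    f,cx,cy,T=c; v,u=np.mgrid[:d.shape[0],:d.shape[1]]
    P=np.stack([(u-cx)/f*d,(v-cy)/f*d,d],-1); W=P@T[:3,:3].T+T[:3,3]; W[d==0]=np.nan; return W
E
python3 - <<'E'
from h import *
print(sensors.get_state())
for n in ["scene","top"]:
    p,d,c=snap(n); cv2.imwrite(f"pics/{n}0.png",cv2.resize(p[:,:,::-1],(800,600))); np.savez(f"{n}0.npz",p=p,d=d,W=cloud(d,c)); print(n,c)
E
```

```text
pics
{'clock': 0.0, 'q': array([ 1.23277619,  0.68995592, -0.19450022,  1.56634014,  0.15730969,
        0.90249539, -0.21512343]), 'qd': array([ 9.60469922e-04,  1.49087965e-03, -1.24416181e-03,  1.51729669e-03,
       -5.05277679e-05,  2.73812210e-04, -9.69821237e-04]), 'joint_torque': array([-7.75682274e-04, -5.27572703e+01, -1.26771066e+00, -1.53430098e+01,
       -5.28381276e-02,  6.56928823e-03,  1.61421635e-04]), 'tool_pos': array([ 0.22678611, -0.58172912,  0.23792824]), 'eef_rot': array([ 9.82762873e-01,  1.84868383e-01, -2.40118300e-04, -8.71116884e-04]), 'contact_force': array([-0.0812842 , -0.58952311,  0.93153502]), 'moment': array([-0.06166507, -0.02383846, -0.04710796]), 'finger_force': 0.0, 'opening': 1.0029357370681693}
scene (np.float64(392.96108053487785), 252.10970533475003, 197.49012264495573, array([[-0.52386422,  0.57393852, -0.6294131 ,  1.25232672],
       [ 0.85152663,  0.37164229, -0.36984376,  0.52519674],
       [ 0.02164894, -0.72970993, -0.68341403,  0.8950523 ],
       [ 0.        ,  0.        ,  0.        ,  1.        ]]))
top (np.float64(424.4683255613039), 254.0581344574191, 186.82085393446587, array([[ 0.16876585, -0.96175675,  0.21573602,  0.27129412],
       [-0.98565301, -0.16522757,  0.03446731,  0.04868225],
       [ 0.00249637, -0.21845777, -0.97584321,  1.10334903],
       [ 0.        ,  0.        ,  0.        ,  1.        ]]))
```

View pics/top0.png

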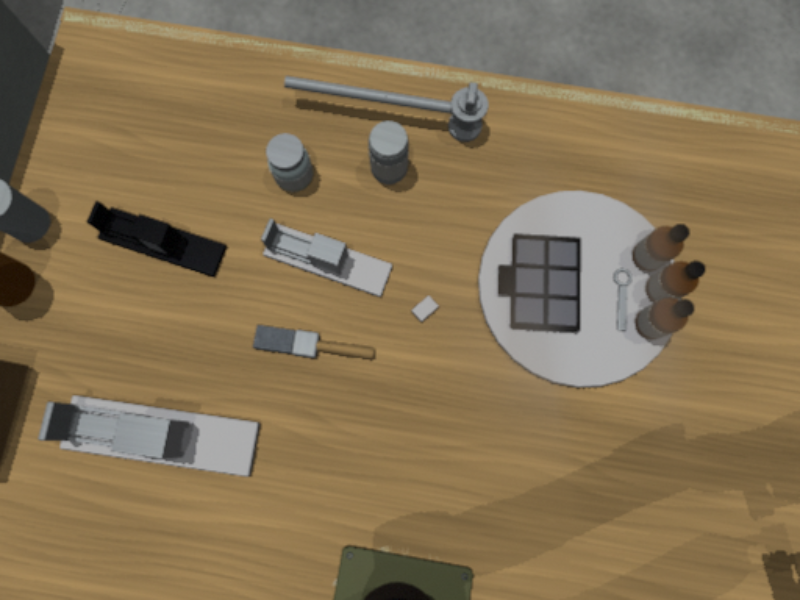

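View pics/scene0.png

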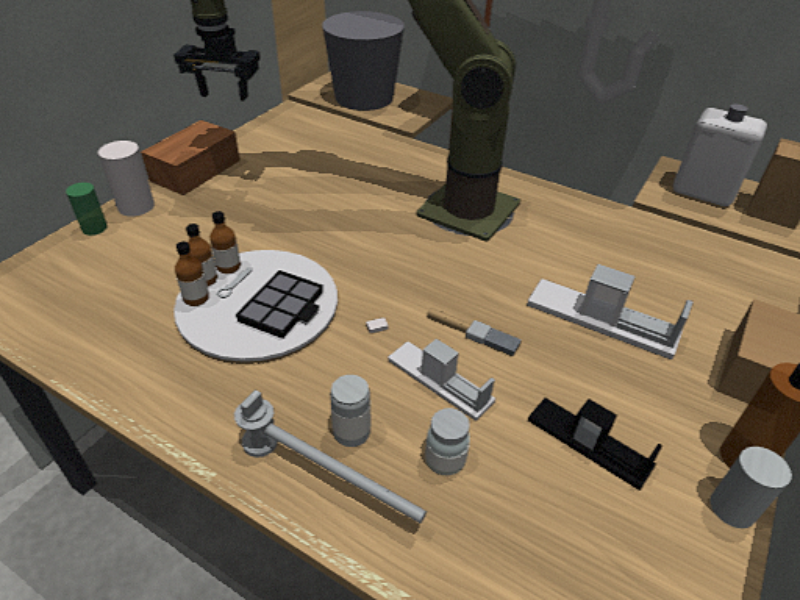

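The top view shows the small white dispenser at about (327,258), with its push plate to the left at (270,235). One loose tablet is at (425,308). The tray is at (546,283) with its tab on the left at (505,280). The brush is at (313,342).

```bash
cat > m.py <<'E'
from h import *
z=np.load("top0.npz"); p,W=z["p"],z["W"]; s=1.5625
def reg(name,u0,v0,u1,v1,cond):
    sl=np.s_[int(v0/s):int(v1/s),int(u0/s):int(u1/s)]
    w=W[sl];c=p[sl].astype(int); m=cond(w,c)&np.isfinite(w[...,0]); n,l,st,_=cv2.connectedComponentsWithStats(m.astype(np.uint8))
    k=1+st[1:,4].argmax(); q=w[l==k]; r=cv2.minAreaRect((q[:,:2]*1000).astype(np.float32))
    b=cv2.boxPoints(r); print(name,len(q),"c",np.round(r[0],1),"size",np.round(r[1],1),"box",np.round(b).astype(int).tolist(),"z",np.round(np.percentile(q[:,2]*1000,[5,50,95]),1)); return q
bri=lambda c:c.min(-1)
sat=lambda c:c.max(-1)-c.min(-1)
reg("shelf",380,360,430,420,lambda w,c:w[...,2]<.03)
reg("plate",255,215,400,300,lambda w,c:(w[...,2]>.006)&(w[...,2]<.02)&(sat(c)<25))
reg("all",255,215,400,300,lambda w,c:(w[...,2]>.006)&(sat(c)<25))
reg("tower",255,215,400,300,lambda w,c:(w[...,2]>.075))
reg("push",255,215,295,270,lambda w,c:(w[...,2]>.05))
reg("loose",405,290,445,330,lambda w,c:(bri(c)>110)&(sat(c)<30))
reg("tray",490,220,600,350,lambda w,c:(w[...,2]>.029)&(c.max(-1)<130))
reg("tab",490,220,600,350,lambda w,c:(w[...,2]>.018)&(c.max(-1)<60))
reg("susan",470,180,700,390,lambda w,c:(w[...,2]>.012)&(w[...,2]<.03)&(bri(c)>100))
reg("brush",240,315,390,370,lambda w,c:(w[...,2]>.005))
for n,b in dict(jar=(260,130,315,195),can=(365,115,415,190),bot=(625,215,710,350),hammer=(280,70,490,145)).items():reg(n,*b,lambda w,c:(w[...,2]>.01 if n!="bot" else w[...,2]>.05))
E
python3 m.py
```

```text
shelf 1207 c [357.1  48.8] size [95.4 80.9] box [[303, 81], [317, 1], [411, 17], [397, 97]] z [-3.3  0.1  3.5]
plate 939 c [550.  214.4] size [215.4  60. ] box [[501, 114], [560, 103], [599, 315], [540, 326]] z [ 8.2 11.8 16.3]
all 1868 c [550.  214.4] size [215.4  60. ] box [[501, 114], [560, 103], [599, 315], [540, 326]] z [ 8.9 15.6 80.7]
tower 320 c [550.1 209.3] size [53.5 39.3] box [[526, 187], [564, 179], [574, 232], [536, 239]] z [76.9 79.7 82.7]
push 82 c [568.1 310.9] size [ 8.5 39.5] box [[548, 310], [587, 303], [588, 312], [549, 319]] z [52.9 68.5 72.5]
loose 147 c [495.1  38. ] size [27.7 37.5] box [[472, 39], [501, 16], [518, 37], [489, 60]] z [ 8.  12.8 15.9]
tray 2814 c [ 566.7 -142.2] size [160.  134.8] box [[480, -84], [495, -218], [654, -200], [639, -66]] z [32.9 36.8 41.4]
tab 282 c [ 568.8 -180. ] size [155.7  56.5] box [[488, -161], [495, -217], [649, -199], [643, -143]] z [32.1 37.6 42.5]
susan 8251 c [ 572.7 -196.9] size [336.3 305.2] box [[377, -82], [439, -381], [768, -312], [706, -13]] z [16.4 20.  23.6]
brush 917 c [403.5 206.9] size [ 44.2 199.6] box [[379, 306], [384, 107], [428, 108], [423, 307]] z [13.3 18.1 22.1]
jar 833 c [693.5 302.1] size [67.5 65.7] box [[655, 275], [719, 263], [732, 329], [668, 342]] z [ 21.5  95.8 102.2]
can 864 c [734.5 139.3] size [64.  62.9] box [[693, 123], [750, 97], [776, 156], [719, 181]] z [ 24.6 113.4 122.1]
bot 1266 c [ 558.8 -339.7] size [ 54.2 114.8] box [[497, -354], [609, -378], [621, -325], [508, -301]] z [ 59.9 114.3 160.6]
hammer 1398 c [838.8 163.7] size [350.8  62.1] box [[807, -12], [869, -12], [870, 339], [808, 339]] z [ 13.8  68.9 116.1]
```

```bash
cat >> h.py <<'E'
from scipy.spatial.transform import Rotation as Ro
def row(x,y,z,th):   # world target mm, tool-x heading deg -> row text values
    s=sensors.get_state(); R=Ro.from_quat(s["eef_rot"]).as_matrix(); d=R.T@(np.array([x,y,z])/1000-s["tool_pos"])
    t=np.degrees(np.arctan2(R[1,0],R[0,0])); dt=(th-t+180)%360-180
    print("at",np.round(s["tool_pos"]*1000,1),"th",round(t,1),"t",round(s["clock"],1),"| row",np.round(d/.3,3),round(-dt/360,4),"rows",np.ceil(max(np.linalg.norm(d)/.0417,abs(dt)/7.16)))
E
python3 -c "
from h import *
row(380,-260,250,80);row(495,38,150,141.6)"
```

```text
at [ 226.8 -581.8  238. ] th 21.3 t 0.1 | row [ 0.866 -0.814 -0.039] -0.163 rows 9.0
at [ 226.8 -581.8  238. ] th 21.3 t 0.1 | row [ 1.584 -1.599  0.296] -0.3341 rows 17.0
```

{"fn": "send_rows", "kwargs": {
  "rows": "0.866 -0.814 -0.04 -0.163;0.866 -0.814 -0.04 -0.163;0.866 -0.814 -0.04 -0.163;0.866 -0.814 -0.04 -0.163;0.866 -0.814 -0.04 -0.163;0.866 -0.814 -0.04 -0.163;0.866 -0.814 -0.04 -0.163;0.866 -0.814 -0.04 -0.163;0.866 -0.814 -0.04 -0.163;0.866 -0.814 -0.04 -0.163",
  "jaw": -1,
  "force": 25
}}

```text
clock: 0.93
tool_pos: [0.3833, -0.2547, 0.2512]
eef_rot: [0.763, 0.647, 0.002, -0.0]
contact_force: [0.1, -1.1, 0.5]
opening: 1.002
finger_force: 0.0
```

```bash
python3 -c "
from h import *
row(450,-40,200,141.6)"
```

```text
at [ 383.3 -254.7  251.2] th 80.6 t 0.9 | row [0.742 0.102 0.173] -0.1694 rows 9.0
```

{"fn": "send_rows", "kwargs": {
  "rows": "0.742 0.102 0.173 -0.169;0.742 0.102 0.173 -0.169;0.742 0.102 0.173 -0.169;0.742 0.102 0.173 -0.169;0.742 0.102 0.173 -0.169;0.742 0.102 0.173 -0.169;0.742 0.102 0.173 -0.169;0.742 0.102 0.173 -0.169;0.742 0.102 0.173 -0.169;0.742 0.102 0.173 -0.169"
}}

```text
clock: 1.77
tool_pos: [0.449, -0.0472, 0.1983]
eef_rot: [0.335, 0.942, -0.0, -0.0]
contact_force: [0.0, -0.3, -0.3]
opening: 0.999
finger_force: 0.0
```

```bash
cat >> h.py <<'E'
def white(W,p,z0,z1,c,r,mn=100):  # white blob rect near c (mm)
    x=W*1000; m=(x[...,2]>z0)&(x[...,2]<z1)&(np.hypot(x[...,0]-c[0],x[...,1]-c[1])<r)&(p.min(-1)>mn)&(p.max(-1).astype(int)-p.min(-1)<35)
    n,l,st,_=cv2.connectedComponentsWithStats(m.astype(np.uint8))
    if n<2: print("none"); return
    q=x[l==1+st[1:,4].argmax()]; rr=cv2.minAreaRect(q[:,:2].astype(np.float32)); b=cv2.boxPoints(rr)
    e=[b[1]-b[0],b[2]-b[1]]; e=max(e,key=np.linalg.norm); print("blob",len(q),np.round(rr[0],1),np.round(rr[1],1),"long axis deg",round(np.degrees(np.arctan2(e[1],e[0]))%180,1),"z",np.round(np.median(q[:,2]),1))
E
python3 -c "
from h import *
row(495,38,150,141.6)
p,d,c=snap('wrist');W=cloud(d,c);np.savez('w0.npz',p=p,W=W);cv2.imwrite('pics/w0.png',p[:,:,::-1])
white(W,p,7,20,(495,38),50)
p,d,c=snap('top');W=cloud(d,c);white(W,p,5,20,(495,38),50)"
```

```text
at [449.  -47.2 198.3] th 140.8 t 1.8 | row [0.06  0.317 0.161] -0.0021 rows 3.0
blob 960 [494.6  36.7] [26.2 39.6] long axis deg 141.8 z 12.1
blob 149 [494.4  36.7] [25.9 38.4] long axis deg 139.9 z 12.6
```

View pics/w0.png

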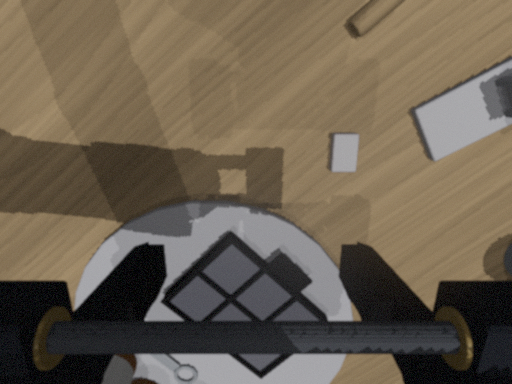

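The wrist view shows the loose tablet at (344,152), already square to the fingers, the tray at (245,300) and the ledge at (465,105).

{"fn": "send_rows", "kwargs": {
  "rows": "0.06 0.313 0.3 -0.002;0.06 0.313 0.45 -0.002;0.06 0.313 0.45 -0.002;0.06 0.313 0.45 -0.002;0.06 0.313 0.45 -0.002;0.06 0.313 0.45 -0.002;0.06 0.313 0.45 -0.002"
}}

```text
clock: 2.45
tool_pos: [0.4944, 0.0366, 0.0643]
eef_rot: [0.33, 0.944, -0.001, 0.0]
contact_force: [1.1, -1.0, 0.7]
opening: 0.999
finger_force: 0.0
```

```bash
python3 -c "
from h import *
row(494.6,36.7,6,141.8)"
```

```text
at [494.4  36.6  64.3] th 141.4 t 2.5 | row [-0.     0.001  0.194] -0.001 rows 2.0
```

{"fn": "send_rows", "kwargs": {
  "rows": "0 0.001 0.1 -0.001;0 0.001 0.192 -0.001;0 0.001 0.192 -0.001;0 0.001 0.192 -0.001;0 0.001 0.192 -0.001"
}}

```text
clock: 2.87
tool_pos: [0.4956, 0.0371, 0.0082]
eef_rot: [0.327, 0.945, 0.0, 0.001]
contact_force: [-0.7, -0.2, -0.1]
opening: 1.001
finger_force: 0.0
```

{"fn": "send_rows", "kwargs": {
  "rows": "0 0 0 0;0 0 0 0;0 0 0 0;0 0 0 0;0 0 0 0;0 0 0 0;0 0 0 0;0 0 0 0",
  "jaw": 1,
  "force": 30
}}

```text
clock: 3.53
tool_pos: [0.4948, 0.0379, 0.0062]
eef_rot: [0.326, 0.945, -0.0, -0.0]
contact_force: [-0.5, -0.1, 0.5]
opening: 0.418
finger_force: 0.0
```

{"fn": "send_rows", "kwargs": {
  "rows": "0 0 0 0;0 0 0 0;0 0 0 0;0 0 0 0;0 0 0 0"
}}

```text
clock: 3.95
tool_pos: [0.4948, 0.0379, 0.0062]
eef_rot: [0.326, 0.945, -0.0, -0.0]
contact_force: [0.5, -0.6, 0.0]
opening: 0.291
finger_force: 30.0
```

```bash
python3 -c "
from h import *
row(494.6,36.7,120,141.8);row(515,-130,120,186.5)"
```

```text
at [494.8  37.9   6.2] th 141.9 t 4.0 | row [-0.002 -0.003 -0.379] 0.0003 rows 3.0
at [494.8  37.9   6.2] th 141.9 t 4.0 | row [-0.398 -0.399 -0.379] -0.1239 rows 7.0
```

{"fn": "send_rows", "kwargs": {
  "rows": "0 0 -0.14 0;0 0 -0.28 0;0 0 -0.38 0;-0.398 -0.399 -0.38 -0.124;-0.398 -0.399 -0.38 -0.124;-0.398 -0.399 -0.38 -0.124;-0.398 -0.399 -0.38 -0.124;-0.398 -0.399 -0.38 -0.124;-0.398 -0.399 -0.38 -0.124;-0.398 -0.399 -0.38 -0.124"
}}

```text
clock: 4.78
tool_pos: [0.5144, -0.1321, 0.1198]
eef_rot: [-0.058, 0.998, -0.0, -0.0]
contact_force: [-0.1, -0.1, 1.1]
opening: 0.293
finger_force: 30.0
```

```bash
cat > t.py <<'E'
from h import *
z=np.load('w0.npz')
ps,ds,cs=snap('top')
for n,p,W in [('w',z['p'],z['W']),('t',ps,cloud(ds,cs)),('t0',np.load('top0.npz')['p'],np.load('top0.npz')['W'])]:
    x=W*1000; m=(x[...,2]>29)&(x[...,2]<46)&(p.max(-1)<135)&(np.hypot(x[...,0]-568,x[...,1]+150)<115)
    q=x[m]; 
    if n!='w':
        r=cv2.minAreaRect(q[:,:2].astype(np.float32)); print(n,r)
    # pocket floors: lighter grey
    m2=(m&(p.max(-1)>70)).astype(np.uint8); m2=cv2.erode(m2,np.ones((2,2)))
    k,l,st,_=cv2.connectedComponentsWithStats(m2,connectivity=4)
    for i in range(1,k):
        if st[i,4]>80: a=x[l==i]; r=cv2.minAreaRect(a[:,:2].astype(np.float32)); print(n,st[i,4],np.round(r[0],1),np.round(r[1],1))
row(515,-132,120,186.5)
E
python3 t.py
```

```text
w 1324 [ 516.  -132.2] [41.2 44.7]
w 1189 [ 565.6 -126.7] [40.6 44.7]
w 1158 [ 522.1 -185.9] [40.5 45.1]
w 396 [ 603.6 -109.9] [45.8 24.8]
w 289 [ 559.1 -167.7] [38.8 20.4]
w 310 [ 633.6 -187.6] [44.2 23.1]
t ((567.4389038085938, -151.45590209960938), (161.916259765625, 112.61377716064453), 8.253003120422363)
t 221 [ 613.5 -122.1] [39.5 45.7]
t 85 [ 505.5 -131.2] [25.1 41.3]
t0 ((566.6712646484375, -142.17649841308594), (159.95411682128906, 134.841552734375), 6.344124794006348)
t0 276 [ 611.1 -122.3] [42.6 46. ]
t0 246 [ 618.4 -175.2] [39.1 43.6]
t0 284 [ 562.  -127.8] [43.7 47.3]
t0 249 [ 568.9 -181.1] [38.4 42.9]
t0 368 [ 509.9 -131.1] [48.6 52.6]
t0 266 [ 519.8 -185.7] [40.1 45.7]
at [ 514.4 -131.2  119.8] th -173.3 t 4.8 | row [-0.002 -0.003 -0.001] 0.0006 rows 1.0
```

{"fn": "send_rows", "kwargs": {
  "rows": "-0.005 0 0.08 0;-0.005 0 0.16 0;-0.005 0 0.22 0;-0.005 0 0.25 0;-0.005 0 0.255 0;-0.005 0 0.255 0;-0.005 0 0.255 0;-0.005 0 0.255 0"
}}

```text
clock: 5.5
tool_pos: [0.5171, -0.1298, 0.0447]
eef_rot: [-0.057, 0.998, -0.0, 0.001]
contact_force: [0.6, -0.1, -0.6]
opening: 0.294
finger_force: 30.0
```

```bash
python3 -c "
from h import *
row(516,-132.2,42.8,186.3)"
```

```text
at [ 517.1 -129.8   44.7] th -173.5 t 5.5 | row [ 0.005 -0.008  0.006] 0.0006 rows 1.0
```

{"fn": "send_rows", "kwargs": {
  "rows": "0.004 -0.007 0.007 0;0.004 -0.007 0.007 0;0.004 -0.007 0.007 0;0.004 -0.007 0.007 0"
}}

```text
clock: 5.83
tool_pos: [0.5159, -0.1325, 0.0421]
eef_rot: [-0.057, 0.998, -0.0, 0.0]
contact_force: [-0.2, -0.9, 4.3]
opening: 0.29
finger_force: 30.0
```

{"fn": "send_rows", "kwargs": {
  "rows": "0 0 0 0;0 0 0 0;0 0 0 0;0 0 0 0",
  "jaw": 0.1
}}

```text
clock: 6.17
tool_pos: [0.5152, -0.132, 0.0414]
eef_rot: [-0.057, 0.998, 0.0, -0.0]
contact_force: [-0.3, -0.0, -0.7]
opening: 0.45
finger_force: 0.0
```

{"fn": "send_rows", "kwargs": {
  "rows": "0 0 -0.08 0;0 0 -0.16 0;0 0 -0.3 0;0 0 -0.4 0;0 0 -0.4 0;0 0 -0.4 0"
}}

```text
clock: 6.67
tool_pos: [0.5163, -0.1322, 0.1629]
eef_rot: [-0.057, 0.998, -0.0, 0.002]
contact_force: [0.3, -0.4, 0.1]
opening: 0.453
finger_force: 0.0
```

```bash
python3 -c "
from h import *
row(560,280,200,79.6)
p,d,c=snap('wrist');W=cloud(d,c);cv2.imwrite('pics/w1.png',p[:,:,::-1])
white(W,p,40,60,(516,-132),40)
p,d,c=snap('top');W=cloud(d,c);white(W,p,40,60,(516,-132),40)"
```

```text
at [ 516.3 -132.2  162.9] th -173.5 t 6.7 | row [-0.301  1.348 -0.124] 0.297 rows 15.0
blob 366 [ 527.3 -131.8] [18.1 26.4] long axis deg 91.5 z 48.2
blob 14 [ 503.1 -142.3] [12.3  6.2] long axis deg 19.1 z 48.7
```

```bash
python3 -c "
from h import *
row(540,120,160,120)"
```

```text
at [ 514.6 -132.5  160.7] th -173.5 t 6.8 | row [-0.18   0.826  0.002] 0.1848 rows 10.0
```

{"fn": "send_rows", "kwargs": {
  "rows": "-0.18 0.826 0 0.185;-0.18 0.826 0 0.185;-0.18 0.826 0 0.185;-0.18 0.826 0 0.185;-0.18 0.826 0 0.185;-0.18 0.826 0 0.185;-0.18 0.826 0 0.185;-0.18 0.826 0 0.185;-0.18 0.826 0 0.185;-0.18 0.826 0 0.185",
  "jaw": 1
}}

```text
clock: 7.6
tool_pos: [0.5397, 0.1203, 0.1597]
eef_rot: [0.502, 0.865, -0.002, -0.001]
contact_force: [-0.5, -0.6, -0.3]
opening: 0.003
finger_force: 0.0
```

```bash
python3 -c "
from h import *
row(575,352,160,79.6)
p,d,c=snap('wrist');W=cloud(d,c);cv2.imwrite('pics/w2.png',p[:,:,::-1]);np.savez('w2.npz',p=p,W=W)
x=W*1000
m=(x[...,2]>64)&(x[...,2]<75)&(np.hypot(x[...,0]-568,x[...,1]-311)<40);q=x[m];print('push',m.sum(),cv2.minAreaRect(q[:,:2].astype(np.float32)) if m.sum() else '')
m=(x[...,2]>76)&(x[...,2]<85)&(np.hypot(x[...,0]-549,x[...,1]-210)<50);q=x[m];print('tower',m.sum(),cv2.minAreaRect(q[:,:2].astype(np.float32)) if m.sum() else '')"
```

```text
at [539.7 120.3 159.7] th 119.7 t 7.6 | row [ 0.613  0.485 -0.003] 0.1114 rows 6.0
push 0 
tower 4840 ((550.0912475585938, 209.41012573242188), (52.959144592285156, 39.172061920166016), 80.05171966552734)
```

{"fn": "send_rows", "kwargs": {
  "rows": "0.613 0.485 0 0.111;0.613 0.485 0 0.111;0.613 0.485 0 0.111;0.613 0.485 0 0.111;0.613 0.485 0 0.111;0.613 0.485 0 0.111;0.613 0.485 0 0.111;0.613 0.485 0.18 0.111;0.613 0.485 0.35 0.111;0.613 0.485 0.35 0.111"
}}

```text
clock: 8.48
tool_pos: [0.5723, 0.3491, 0.0507]
eef_rot: [0.765, 0.644, -0.005, 0.0]
contact_force: [-1.0, -0.5, -0.7]
opening: 0.005
finger_force: 0.0
```

```bash
cat >> h.py <<'E'
O=np.array([549.7,209.4]); A=np.radians(79.8); DY=np.array([np.cos(A),np.sin(A)]); DX=np.array([DY[1],-DY[0]])
def drow(x,y,z,th=79.8):
    s=sensors.get_state()["tool_pos"][:2]*1000-O; print("disp frame x,y",np.round([s@DX,s@DY],1)); t=O+x*DX+y*DY; row(t[0],t[1],z,th)
E
python3 -c "
from h import *
drow(0,140,52);drow(0,30,52)"
```

```text
disp frame x,y [ -2.5 141.5]
at [572.3 349.1  50.7] th 80.1 t 8.5 | row [-0.005  0.008 -0.004] 0.0009 rows 1.0
disp frame x,y [ -2.5 141.5]
at [572.3 349.1  50.7] th 80.1 t 8.5 | row [-0.372  0.006 -0.002] 0.0009 rows 3.0
```

{"fn": "send_rows", "kwargs": {
  "rows": "-0.06 0.007 0 0;-0.1 0.007 0 0;-0.14 0.007 0 0;-0.18 0.007 0 0;-0.22 0.007 0 0;-0.25 0.007 0 0;-0.28 0.007 0 0;-0.3 0.007 0 0;-0.3 0.007 0 0;-0.3 0.007 0 0"
}}

```text
clock: 9.32
tool_pos: [0.5605, 0.2662, 0.055]
eef_rot: [0.765, 0.644, 0.001, -0.002]
contact_force: [0.5, 7.6, -4.8]
opening: 0.006
finger_force: 3.7
```

```bash
python3 -c "
from h import *
drow(0,42,52);s=sensors.get_state();print(s['contact_force'])
p,d,c=snap('top');W=cloud(d,c);P=(W[...,:2]*1000-O);u=P@DX;v=P@DY;z=W[...,2]*1000
m=(abs(u)<25)&(v>25)&(v<115)&(z>55)&(z<76);print('plate v',np.percentile(v[m],[2,50,98]))
m=(abs(u)<14)&(v<-35)&(v>-110)&(z>20)&(z<30);print('tab',m.sum(),np.percentile(v[m],[2,50,98]) if m.sum() else '')"
```

```text
disp frame x,y [ 0.5 57.8]
at [560.5 266.2  55. ] th 80.2 t 9.3 | row [-0.053 -0.002  0.01 ] 0.001 rows 1.0
[ 0.51182696  7.57246032 -4.84415487]Traceback (most recent call last):
  File "<string>", line 5, in <module>
    m=(abs(u)<25)&(v>25)&(v<115)&(z>55)&(z<76);print('plate v',np.percentile(v[m],[2,50,98]))
                                                               ~~~~~~~~~~~~~^^^^^^^^^^^^^^^^
    return _quantile_unchecked(
        a, q, axis, out, overwrite_input, method, keepdims, weights)
    return _ureduce(a,
                    func=_quantile_ureduce_func,
    ...<5 lines>...
                    overwrite_input=overwrite_input,
                    method=method)
    r = func(a, **kwargs)
    result = _quantile(arr,
                       quantiles=q,
    ...<2 lines>...
                       out=out,
                       weights=wgt)
    slices_having_nans = np.isnan(arr[-1, ...])
                                  ~~~^^^^^^^^^
IndexError: index -1 is out of bounds for axis 0 with size 0
```

{"fn": "send_rows", "kwargs": {
  "rows": "-0.02 0 0.008 0;-0.035 0 0.008 0;-0.045 0 0.008 0;-0.045 0 0.008 0;-0.045 0 0.008 0"
}}

```text
clock: 9.78
tool_pos: [0.5589, 0.2548, 0.0539]
eef_rot: [0.765, 0.644, 0.003, -0.003]
contact_force: [-0.5, 8.5, 1.6]
opening: 0.004
finger_force: 4.2
```

```bash
python3 -c "
from h import *
drow(0,42,52);s=sensors.get_state();print(s['contact_force'])"
```

```text
disp frame x,y [ 1.  46.3]
at [558.9 254.8  53.9] th 80.2 t 9.8 | row [-0.014 -0.003  0.006] 0.0011 rows 1.0
[-0.4808967   8.49778416  1.60565946]
```

{"fn": "send_rows", "kwargs": {
  "rows": "-0.015 0 0 0;-0.03 0 0 0;-0.045 0 0 0;-0.045 0 0 0;-0.045 0 0 0;-0.045 0 0 0"
}}

```text
clock: 10.28
tool_pos: [0.5585, 0.2528, 0.0544]
eef_rot: [0.763, 0.646, 0.011, -0.007]
contact_force: [4.2, 24.5, -9.9]
opening: 0.005
finger_force: 12.2
```

```bash
python3 -c "
from h import *
drow(0,42,52);s=sensors.get_state();print(s['contact_force'])"
```

```text
disp frame x,y [ 1.  44.2]
at [558.5 252.8  54.4] th 80.5 t 10.3 | row [-0.008 -0.003  0.008] 0.002 rows 1.0
[ 4.23079997 24.49963835 -9.94346419]
```

{"fn": "send_rows", "kwargs": {
  "rows": "0.05 0 0 0;0.1 0 0 0;0.17 0 0 0;0.24 0 0 0;0.31 0 0 0;0.38 0 0 0;0.38 0 -0.13 0;0.38 0 -0.26 0;0.38 0 -0.38 0;0.38 0 -0.38 0"
}}

```text
clock: 11.12
tool_pos: [0.58, 0.3508, 0.1741]
eef_rot: [0.766, 0.643, 0.005, 0.001]
contact_force: [0.8, 0.8, 0.9]
opening: 0.006
finger_force: 0.0
```

```bash
cat >> h.py <<'E'
def ledge(n='top'):
    p,d,c=snap(n);W=cloud(d,c);x=W*1000;P=x[...,:2]-O;u=P@DX;v=P@DY;z=x[...,2]
    m=(abs(u)<25)&(v>28)&(v<130)&(z>60)&(z<76);print('plate v',m.sum(),np.percentile(v[m],[2,98]) if m.sum() else '')
    m=(abs(u)<30)&(v<-28)&(v>-115)&(z>19)&(z<40);print('tab',m.sum())
    if m.sum()>20:
        q=np.stack([u[m],v[m]],-1).astype(np.float32);print('disp frame',cv2.minAreaRect(q),'z',np.median(z[m]))
    return p
E
python3 -c "
from h import *
p=ledge();cv2.imwrite('pics/t2.png',cv2.resize(p[100:230,120:300,::-1],(720,520)));drow(0,-70,160)"
```

```text
plate v 0 
tab 150
disp frame ((0.1661081314086914, -67.92028045654297), (26.403270721435547, 39.60966491699219), 0.9612524509429932) z 24.74885416575734
disp frame x,y [  3.7 143. ]
at [578.6 349.4 171. ] th 80.0 t 11.2 | row [-0.71  -0.015  0.034] 0.0006 rows 6.0
```

View pics/t2.png

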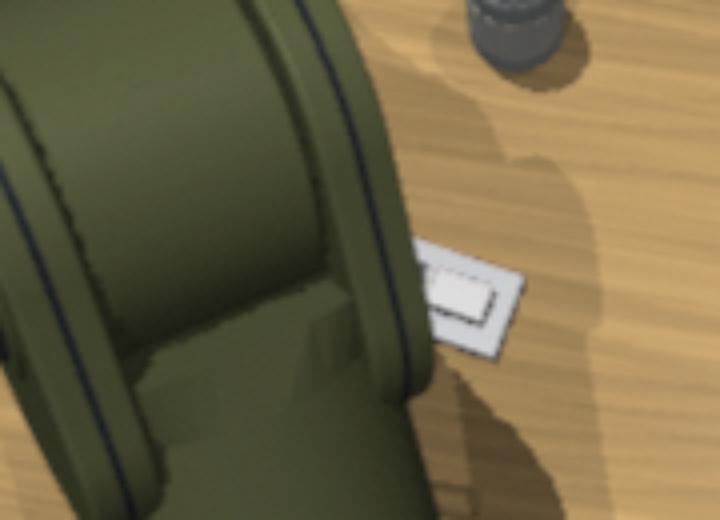

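The arm covers most of the dispenser, but the tablet is on the ledge at (460,293), flat and square.

{"fn": "send_rows", "kwargs": {
  "rows": "-0.71 -0.013 0.02 0;-0.71 -0.013 0.02 0;-0.71 -0.013 0.02 0;-0.71 -0.013 0.02 0;-0.71 -0.013 0.02 0;-0.71 -0.013 0.1 0;-0.71 -0.013 0.23 0;-0.71 -0.013 0.35 0;-0.71 -0.013 0.38 0;-0.71 -0.013 0.38 0",
  "jaw": -0.4
}}

```text
clock: 12.0
tool_pos: [0.5325, 0.1383, 0.0507]
eef_rot: [0.766, 0.643, -0.004, -0.001]
contact_force: [0.6, 0.3, 0.1]
opening: 0.693
finger_force: 0.0
```

```bash
python3 -c "
from h import *
drow(0.2,-70,18)"
```

```text
disp frame x,y [ -4.3 -73. ]
at [532.5 138.3  50.7] th 80.1 t 12.0 | row [0.01  0.016 0.109] 0.0007 rows 1.0
```

{"fn": "send_rows", "kwargs": {
  "rows": "0.01 0.014 0.05 0;0.01 0.014 0.107 0;0.01 0.014 0.107 0;0.01 0.014 0.107 0;0.01 0.014 0.107 0"
}}

```text
clock: 12.42
tool_pos: [0.541, 0.1423, 0.0235]
eef_rot: [0.766, 0.643, 0.001, 0.0]
contact_force: [-0.3, 0.7, 0.1]
opening: 0.702
finger_force: 0.0
```

{"fn": "send_rows", "kwargs": {
  "rows": "0 0 0 0;0 0 0 0;0 0 0 0;0 0 0 0;0 0 0 0;0 0 0 0;0 0 0 0;0 0 0 0",
  "jaw": 1
}}

```text
clock: 13.08
tool_pos: [0.5405, 0.1421, 0.0222]
eef_rot: [0.766, 0.643, -0.0, 0.0]
contact_force: [0.6, -0.6, 2.1]
opening: 0.28
finger_force: 30.0
```

```bash
python3 -c "
from h import *
drow(0.2,-70,18);row(565.6,-126.7,120,6.3)"
```

```text
disp frame x,y [  2.9 -67.9]
at [540.5 142.1  22.2] th 80.0 t 13.1 | row [-0.007 -0.009  0.014] 0.0005 rows 1.0
at [540.5 142.1  22.2] th 80.0 t 13.1 | row [-0.868  0.238 -0.326] 0.2047 rows 11.0
```

The grip is too shallow, only about 3 mm, so I'll reopen, go lower and grip again.

{"fn": "send_rows", "kwargs": {
  "rows": "0 0 0 0;0 0 0 0;0 0 0 0;-0.007 -0.008 0.013 0;-0.007 -0.008 0.013 0;-0.007 -0.008 0.013 0;-0.007 -0.008 0.013 0",
  "jaw": 0
}}

```text
clock: 13.67
tool_pos: [0.5376, 0.1404, 0.018]
eef_rot: [0.766, 0.643, -0.0, -0.0]
contact_force: [0.3, 1.1, -0.1]
opening: 0.496
finger_force: 0.0
```

{"fn": "send_rows", "kwargs": {
  "rows": "0 0 0 0;0 0 0 0;0 0 0 0;0 0 0 0;0 0 0 0;0 0 0 0",
  "jaw": 1
}}

```text
clock: 14.17
tool_pos: [0.5379, 0.1405, 0.0183]
eef_rot: [0.766, 0.643, 0.0, 0.0]
contact_force: [1.7, 0.7, 0.8]
opening: 0.286
finger_force: 30.0
```

```bash
python3 -c "
from h import *
drow(0.2,-70,18);row(565.6,-126.7,120,6.3);print(ledge('top').shape)"
```

```text
disp frame x,y [  0.6 -69.9]
at [537.9 140.5  18.3] th 80.0 t 14.2 | row [-0.    -0.001  0.001] 0.0005 rows 1.0
at [537.9 140.5  18.3] th 80.0 t 14.2 | row [-0.861  0.246 -0.339] 0.2047 rows 11.0
plate v 63 [ 99.46980707 107.9972571 ]
tab 0
(384, 512, 3)
```

{"fn": "send_rows", "kwargs": {
  "rows": "0 0 -0.13 0;0 0 -0.26 0;-0.1 0.05 -0.34 0.03;-0.868 0.248 -0.34 0.2045;-0.868 0.248 -0.34 0.2045;-0.868 0.248 -0.34 0.2045;-0.868 0.248 -0.34 0.2045;-0.868 0.248 -0.34 0.2045;-0.868 0.248 -0.34 0.2045;-0.868 0.248 -0.34 0.2045"
}}

```text
clock: 15.05
tool_pos: [0.5647, -0.1395, 0.1202]
eef_rot: [0.982, 0.188, -0.001, 0.003]
contact_force: [0.0, -0.9, -0.7]
opening: 0.289
finger_force: 30.0
```

```bash
python3 -c "
from h import *
row(563.6,-126.9,44,6.3)"
```

```text
at [ 564.7 -139.5  120.2] th 21.6 t 15.1 | row [ 0.013 -0.042  0.254] 0.0426 rows 3.0
```

{"fn": "send_rows", "kwargs": {
  "rows": "0.013 -0.042 0 0.0426;0.013 -0.042 0.05 0.0426;0.013 -0.042 0.1 0.0426;0.013 -0.042 0.15 0.0426;0.013 -0.042 0.2 0.0426;0.013 -0.042 0.2 0.0426"
}}

```text
clock: 15.55
tool_pos: [0.5624, -0.1152, 0.0577]
eef_rot: [0.998, 0.064, -0.003, -0.001]
contact_force: [0.2, 0.1, -0.8]
opening: 0.293
finger_force: 30.0
```

```bash
python3 -c "
from h import *
row(563.6,-126.9,43,6.3)"
```

```text
at [ 562.4 -115.2   57.7] th 7.4 t 15.6 | row [-0.001  0.039  0.049] 0.003 rows 1.0
```

{"fn": "send_rows", "kwargs": {
  "rows": "0 0.039 0 0.003;0 0.039 0.02 0.003;0 0.039 0.035 0.003;0 0.039 0.04 0.003;0 0.039 0.04 0.003"
}}

```text
clock: 15.97
tool_pos: [0.5658, -0.1273, 0.0481]
eef_rot: [0.999, 0.055, -0.0, -0.0]
contact_force: [-1.0, -0.2, -0.7]
opening: 0.289
finger_force: 30.0
```

```bash
python3 -c "
from h import *
row(563.6,-126.9,43,6.3)"
```

```text
at [ 565.8 -127.3   48.1] th 6.3 t 16.0 | row [-0.007 -0.002  0.017] -0.0001 rows 1.0
```

{"fn": "send_rows", "kwargs": {
  "rows": "-0.006 0 0.01 0;-0.006 0 0.017 0;-0.006 0 0.017 0;-0.006 0 0.017 0"
}}

```text
clock: 16.3
tool_pos: [0.5639, -0.1275, 0.043]
eef_rot: [0.998, 0.055, -0.0, -0.0]
contact_force: [-0.2, 0.2, -0.2]
opening: 0.287
finger_force: 30.0
```

{"fn": "send_rows", "kwargs": {
  "rows": "0 0 0 0;0 0 0 0;0 0 0 0;0 0 0 0",
  "jaw": 0.1
}}

```text
clock: 16.63
tool_pos: [0.5642, -0.1276, 0.0432]
eef_rot: [0.999, 0.055, 0.0, 0.0]
contact_force: [0.1, -0.5, -0.4]
opening: 0.453
finger_force: 0.0
```

{"fn": "send_rows", "kwargs": {
  "rows": "0 0 -0.08 0;0 0 -0.16 0;0 0 -0.3 0;0 0 -0.4 0;0 0 -0.4 0;0 0 -0.4 0;0 0 -0.4 0;0 0 -0.4 0"
}}

```text
clock: 17.3
tool_pos: [0.5631, -0.1274, 0.1618]
eef_rot: [0.998, 0.055, -0.001, -0.0]
contact_force: [0.2, -0.3, 0.0]
opening: 0.446
finger_force: 0.0
```

```bash
python3 -c "
from h import *
row(550,90,160,79.8)
p,d,c=snap('wrist');W=cloud(d,c);cv2.imwrite('pics/w3.png',p[:,:,::-1])
white(W,p,42,60,(565,-127),30)
white(W,p,42,60,(516,-132),30)"
```

```text
at [ 563.1 -127.4  161.8] th 6.3 t 17.3 | row [ 0.036 -0.725  0.006] -0.2042 rows 11.0
blob 515 [ 577.1 -126.8] [19.9 25.7] long axis deg 95.5 z 48.2
blob 207 [ 503.3 -132.8] [ 9.7 23.4] long axis deg 95.8 z 48.2
```

View pics/w3.png

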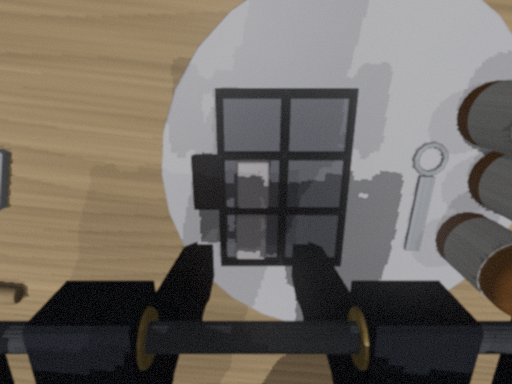

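The tablets sit in a2 at (252,185) and a1 at (245,240), the second in shadow; both are square in their pockets.

{"fn": "send_rows", "kwargs": {
  "rows": "0.036 -0.725 0 -0.2042;0.036 -0.725 0 -0.2042;0.036 -0.725 0 -0.2042;0.036 -0.725 0 -0.2042;0.036 -0.725 0 -0.2042;0.036 -0.725 0 -0.2042;0.036 -0.725 0 -0.2042;0.036 -0.725 0 -0.2042;0.036 -0.725 0 -0.2042;0.036 -0.725 0 -0.2042",
  "jaw": 1
}}

```text
clock: 18.18
tool_pos: [0.5503, 0.0898, 0.1618]
eef_rot: [0.776, 0.631, -0.001, -0.001]
contact_force: [-0.4, 0.1, 0.3]
opening: -0.001
finger_force: 0.0
```

{"fn": "send_rows", "kwargs": {
  "rows": "0 0 0 -0.006;0 0 0 -0.006;0 0 0 -0.006"
}}

```text
clock: 18.43
tool_pos: [0.5506, 0.0896, 0.1621]
eef_rot: [0.766, 0.643, -0.001, -0.001]
contact_force: [0.5, -0.7, -0.2]
opening: 0.006
finger_force: 0.0
```

```bash
python3 -c "
from h import *
drow(0,142,160)"
```

```text
disp frame x,y [  22.1 -117.8]
at [550.6  89.6 162.1] th 80.0 t 18.4 | row [ 0.866 -0.071  0.007] 0.0005 rows 7.0
```

{"fn": "send_rows", "kwargs": {
  "rows": "0.866 -0.071 0 0;0.866 -0.071 0 0;0.866 -0.071 0 0;0.866 -0.071 0 0;0.866 -0.071 0 0;0.866 -0.071 0 0;0.866 -0.071 0 0;0.866 -0.071 0.13 0;0.866 -0.071 0.26 0;0.866 -0.071 0.367 0"
}}

```text
clock: 19.27
tool_pos: [0.5741, 0.3492, 0.0505]
eef_rot: [0.766, 0.643, -0.001, 0.0]
contact_force: [0.6, 0.2, -1.1]
opening: 0.004
finger_force: 0.0
```

{"fn": "send_rows", "kwargs": {
  "rows": "0 0 0 0;0 0 0 0"
}}

```text
clock: 19.43
tool_pos: [0.5737, 0.3484, 0.0513]
eef_rot: [0.766, 0.643, -0.002, -0.0]
contact_force: [-0.9, 0.0, 0.4]
opening: -0.001
finger_force: 0.0
```

```bash
python3 -c "
from h import *
drow(0,25,52)"
```

```text
disp frame x,y [ -1.  141.1]
at [573.7 348.4  51.3] th 80.0 t 19.4 | row [-0.387  0.002 -0.001] 0.0006 rows 3.0
```

{"fn": "send_rows", "kwargs": {
  "rows": "-0.08 0.002 0 0;-0.12 0.002 0 0;-0.16 0.002 0 0;-0.2 0.002 0 0;-0.24 0.002 0 0;-0.28 0.002 0 0;-0.31 0.002 0 0;-0.34 0.002 0 0;-0.36 0.002 0 0;-0.385 0.002 0 0"
}}

```text
clock: 20.27
tool_pos: [0.559, 0.2524, 0.0568]
eef_rot: [0.764, 0.645, 0.014, -0.007]
contact_force: [5.2, 33.6, -21.1]
opening: 0.005
finger_force: 16.7
```

{"fn": "send_rows", "kwargs": {
  "rows": "0 0 0 0;0 0 0 0;0 0 0 0"
}}

```text
clock: 20.52
tool_pos: [0.5591, 0.2526, 0.0567]
eef_rot: [0.763, 0.646, 0.014, -0.007]
contact_force: [4.1, 23.0, -13.8]
opening: 0.007
finger_force: 11.7
```

```bash
python3 -c "
from h import *
drow(0,25,52)"
```

```text
disp frame x,y [ 1.6 44.2]
at [559.1 252.6  56.7] th 80.5 t 20.5 | row [-0.064 -0.006  0.014] 0.0018 rows 1.0
```

{"fn": "send_rows", "kwargs": {
  "rows": "0.05 0 0 0;0.1 0 0 0;0.17 0 0 0;0.24 0 0 0;0.31 0 0 0;0.38 0 0 0;0.38 0 -0.13 0;0.38 0 -0.26 0;0.38 0 -0.36 0;0.38 0 -0.36 0"
}}

```text
clock: 21.35
tool_pos: [0.5799, 0.3514, 0.1711]
eef_rot: [0.766, 0.643, 0.008, 0.0]
contact_force: [1.5, 0.4, 0.0]
opening: 0.008
finger_force: 0.0
```

```bash
python3 -c "
from h import *
ledge();drow(0,-70,160);print(eyes and '')"
```

```text
plate v 0 
tab 140
disp frame ((-0.4064302444458008, -67.75181579589844), (39.880008697509766, 26.667789459228516), 86.68758392333984) z 24.738903108301624
disp frame x,y [  3.5 143.6]
at [578.6 350.1 167.9] th 80.0 t 21.4 | row [-0.712 -0.014  0.02 ] 0.0005 rows 6.0
```

{"fn": "send_rows", "kwargs": {
  "rows": "-0.71 -0.001 0 0;-0.71 -0.001 0 0;-0.71 -0.001 0 0;-0.71 -0.001 0 0;-0.71 -0.001 0 0;-0.71 -0.001 0.08 0;-0.71 -0.001 0.21 0;-0.71 -0.001 0.33 0;-0.71 -0.001 0.36 0;-0.71 -0.001 0.36 0",
  "jaw": -0.4
}}

```text
clock: 22.23
tool_pos: [0.5367, 0.1374, 0.0514]
eef_rot: [0.766, 0.643, -0.002, -0.001]
contact_force: [-0.1, 0.7, 0.6]
opening: 0.697
finger_force: 0.0
```

{"fn": "send_rows", "kwargs": {
  "rows": "0 0 0 0;0 0 0 0;0 0 0 0"
}}

```text
clock: 22.48
tool_pos: [0.5397, 0.1387, 0.055]
eef_rot: [0.766, 0.643, 0.002, 0.001]
contact_force: [0.9, 0.5, 0.2]
opening: 0.704
finger_force: 0.0
```

```bash
python3 -c "
from h import *
drow(-0.2,-70,18)"
```

```text
disp frame x,y [  2.7 -71.4]
at [539.7 138.7  55. ] th 80.0 t 22.5 | row [ 0.005 -0.01   0.123] 0.0007 rows 1.0
```

{"fn": "send_rows", "kwargs": {
  "rows": "0.005 -0.009 0.06 0;0.005 -0.009 0.12 0;0.005 -0.009 0.12 0;0.005 -0.009 0.12 0;0.005 -0.009 0.12 0"
}}

```text
clock: 22.9
tool_pos: [0.5367, 0.1402, 0.0183]
eef_rot: [0.766, 0.643, 0.001, 0.0]
contact_force: [0.4, 0.1, -0.6]
opening: 0.699
finger_force: 0.0
```

```bash
python3 -c "
from h import *
drow(-0.2,-70,18)"
```

```text
disp frame x,y [ -0.5 -70.4]
at [536.7 140.2  18.3] th 80.0 t 22.9 | row [0.001 0.001 0.001] 0.0007 rows 1.0
```

{"fn": "send_rows", "kwargs": {
  "rows": "0 0 0 0;0 0 0 0;0 0 0 0;0 0 0 0;0 0 0 0;0 0 0 0;0 0 0 0;0 0 0 0;0 0 0 0",
  "jaw": 1
}}

```text
clock: 23.65
tool_pos: [0.536, 0.1399, 0.0172]
eef_rot: [0.766, 0.643, 0.0, 0.0]
contact_force: [-0.3, 0.3, 2.3]
opening: 0.291
finger_force: 30.0
```

```bash
python3 -c "
from h import *
drow(-0.2,-70,18);row(613,-121.4,120,6.3)"
```

```text
disp frame x,y [ -1.1 -70.8]
at [536.  139.9  17.2] th 80.1 t 23.6 | row [ 0.003  0.003 -0.003] 0.0007 rows 1.0
at [536.  139.9  17.2] th 80.1 t 23.6 | row [-0.814  0.403 -0.343] 0.2049 rows 11.0
```

{"fn": "send_rows", "kwargs": {
  "rows": "0 0 -0.13 0;0 0 -0.26 0;-0.1 0.05 -0.34 0.02;-0.815 0.404 -0.34 0.205;-0.815 0.404 -0.34 0.205;-0.815 0.404 -0.34 0.205;-0.815 0.404 -0.34 0.205;-0.815 0.404 -0.34 0.205;-0.815 0.404 -0.34 0.205;-0.815 0.404 -0.34 0.205"
}}

```text
clock: 24.48
tool_pos: [0.6136, -0.1329, 0.1188]
eef_rot: [0.982, 0.189, 0.0, 0.004]
contact_force: [-0.2, -0.3, -0.6]
opening: 0.288
finger_force: 30.0
```

{"fn": "send_rows", "kwargs": {
  "rows": "0 0 0 0.043;0 0 0.06 0.043;0 0 0.12 0.043;0 0 0.18 0.043;0 0 0.2 0.043;0 0 0.2 0.043;0 0 0.2 0.043"
}}

```text
clock: 25.07
tool_pos: [0.613, -0.1218, 0.0591]
eef_rot: [0.998, 0.064, -0.0, -0.0]
contact_force: [0.8, -0.5, 0.9]
opening: 0.291
finger_force: 30.0
```

```bash
python3 -c "
from h import *
row(612.4,-121.5,42.5,6.3)"
```

```text
at [ 613.  -121.8   59.1] th 7.3 t 25.1 | row [-0.002 -0.001  0.055] 0.0027 rows 1.0
```

{"fn": "send_rows", "kwargs": {
  "rows": "-0.001 -0.001 0.02 0.003;-0.001 -0.001 0.04 0.003;-0.001 -0.001 0.052 0.003;-0.001 -0.001 0.055 0.003;-0.001 -0.001 0.055 0.003;-0.001 -0.001 0.055 0.003"
}}

```text
clock: 25.57
tool_pos: [0.6128, -0.1215, 0.0426]
eef_rot: [0.999, 0.054, 0.0, 0.0]
contact_force: [0.1, 0.1, 0.2]
opening: 0.287
finger_force: 30.0
```

```bash
python3 -c "
from h import *
row(612.4,-121.5,42.5,6.3)"
```

```text
at [ 612.8 -121.5   42.6] th 6.2 t 25.6 | row [-0.001 -0.     0.   ] -0.0003 rows 1.0
```

{"fn": "send_rows", "kwargs": {
  "rows": "0 0 0 0;0 0 0 0;0 0 0 0;0 0 0 0",
  "jaw": 0.1
}}

```text
clock: 25.9
tool_pos: [0.6128, -0.1216, 0.0427]
eef_rot: [0.999, 0.054, 0.0, 0.0]
contact_force: [0.3, 0.1, -0.2]
opening: 0.449
finger_force: 0.0
```

{"fn": "send_rows", "kwargs": {
  "rows": "0 0 -0.08 0;0 0 -0.16 0;0 0 -0.3 0;0 0 -0.4 0;0 0 -0.4 0;0 0 -0.4 0;0 0 -0.4 0"
}}

```text
clock: 26.48
tool_pos: [0.6121, -0.1214, 0.1621]
eef_rot: [0.999, 0.054, -0.001, -0.0]
contact_force: [0.9, -0.1, -0.7]
opening: 0.451
finger_force: 0.0
```

```bash
python3 -c "
from h import *
row(550,90,160,79.8)"
```

```text
at [ 612.1 -121.4  162.1] th 6.2 t 26.5 | row [-0.13  -0.723  0.007] -0.2044 rows 11.0
```

{"fn": "send_rows", "kwargs": {
  "rows": "-0.13 -0.723 0 -0.2044;-0.13 -0.723 0 -0.2044;-0.13 -0.723 0 -0.2044;-0.13 -0.723 0 -0.2044;-0.13 -0.723 0 -0.2044;-0.13 -0.723 0 -0.2044;-0.13 -0.723 0 -0.2044;-0.13 -0.723 0 -0.2044;-0.13 -0.723 0 -0.2044;-0.13 -0.723 0 -0.2044",
  "jaw": 1
}}

```text
clock: 27.32
tool_pos: [0.5492, 0.0898, 0.1607]
eef_rot: [0.776, 0.631, -0.002, -0.001]
contact_force: [0.8, -0.4, -0.3]
opening: 0.007
finger_force: 0.0
```

{"fn": "send_rows", "kwargs": {
  "rows": "0 0 0 -0.006;0 0 0 -0.006;0 0 0 -0.006"
}}

```text
clock: 27.57
tool_pos: [0.5496, 0.0897, 0.1612]
eef_rot: [0.767, 0.642, -0.001, -0.001]
contact_force: [-0.1, 0.1, -0.6]
opening: 0.003
finger_force: 0.0
```

```bash
python3 -c "
from h import *
drow(0,142,52)
p,d,c=snap('top');W=cloud(d,c);cv2.imwrite('pics/t3.png',cv2.resize(p[:,:,::-1],(800,600)))
for q in [(516,-132),(566,-127),(615,-121)]: white(W,p,42,60,q,30)"
```

```text
disp frame x,y [  21.1 -117.9]
at [549.6  89.7 161.2] th 79.9 t 27.6 | row [ 0.867 -0.068  0.363] 0.0003 rows 7.0
none
none
none
```

View pics/t3.png

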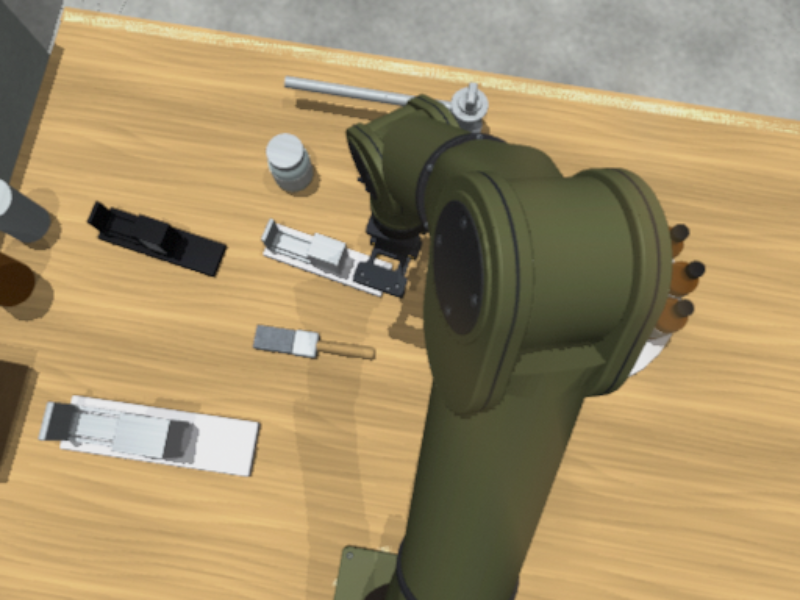

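The arm hides the tray, but the dispenser at (320,255) and the brush are where they were. Next is stroke 3.

{"fn": "send_rows", "kwargs": {
  "rows": "0.867 -0.07 0 0;0.867 -0.07 0 0;0.867 -0.07 0 0;0.867 -0.07 0 0;0.867 -0.07 0 0;0.867 -0.07 0 0;0.867 -0.07 0 0;0.867 -0.07 0.13 0;0.867 -0.07 0.26 0;0.867 -0.07 0.365 0"
}}

```text
clock: 28.45
tool_pos: [0.5741, 0.3494, 0.0504]
eef_rot: [0.766, 0.643, -0.001, 0.0]
contact_force: [0.2, -0.6, -0.4]
opening: 0.008
finger_force: 0.0
```

{"fn": "send_rows", "kwargs": {
  "rows": "0 0 0 0;-0.06 0.002 0 0;-0.12 0.002 0 0;-0.16 0.002 0 0;-0.2 0.002 0 0;-0.24 0.002 0 0;-0.28 0.002 0 0;-0.31 0.002 0 0;-0.34 0.002 0 0;-0.365 0.002 0 0"
}}

```text
clock: 29.28
tool_pos: [0.5581, 0.2527, 0.0553]
eef_rot: [0.765, 0.644, 0.009, -0.005]
contact_force: [3.6, 25.1, -16.9]
opening: 0.003
finger_force: 12.8
```

{"fn": "send_rows", "kwargs": {
  "rows": "-0.02 0 0 0;-0.02 0 0 0;-0.02 0 0 0;-0.02 0 0 0"
}}

```text
clock: 29.62
tool_pos: [0.5581, 0.2528, 0.0555]
eef_rot: [0.764, 0.645, 0.013, -0.007]
contact_force: [4.2, 23.6, -15.6]
opening: 0.008
finger_force: 12.1
```

```bash
python3 -c "
from h import *
drow(0,25,52)"
```

```text
disp frame x,y [ 0.6 44.2]
at [558.1 252.8  55.5] th 80.4 t 29.6 | row [-0.064 -0.003  0.01 ] 0.0016 rows 1.0
```

{"fn": "send_rows", "kwargs": {
  "rows": "0.05 0 0 0;0.1 0 0 0;0.17 0 0 0;0.24 0 0 0;0.31 0 0 0;0.38 0 0 0;0.38 0 -0.13 0;0.38 0 -0.26 0;0.38 0 -0.36 0;0.38 0 -0.36 0"
}}

```text
clock: 30.45
tool_pos: [0.5792, 0.3513, 0.1698]
eef_rot: [0.767, 0.642, 0.007, 0.0]
contact_force: [0.8, 0.4, 0.3]
opening: 0.005
finger_force: 0.0
```

```bash
python3 -c "
from h import *
ledge()"
```

```text
plate v 0 
tab 125
disp frame ((0.3161325454711914, -69.16560363769531), (27.591224670410156, 37.366004943847656), 0.7486795783042908) z 24.664952621456628
```

{"fn": "send_rows", "kwargs": {
  "rows": "-0.71 -0.005 0 0;-0.71 -0.005 0 0;-0.71 -0.005 0 0;-0.71 -0.005 0 0;-0.71 -0.005 0 0;-0.71 -0.005 0.08 0;-0.71 -0.005 0.21 0;-0.71 -0.005 0.33 0;-0.71 -0.005 0.36 0;-0.71 -0.005 0.36 0",
  "jaw": -0.4
}}

```text
clock: 31.33
tool_pos: [0.5347, 0.1378, 0.0509]
eef_rot: [0.766, 0.643, -0.003, -0.001]
contact_force: [-0.1, -1.0, 0.5]
opening: 0.697
finger_force: 0.0
```

{"fn": "send_rows", "kwargs": {
  "rows": "0 0 0 0;0 0 0 0;0 0 0 0"
}}

```text
clock: 31.58
tool_pos: [0.5381, 0.1392, 0.0549]
eef_rot: [0.766, 0.643, 0.002, 0.001]
contact_force: [0.4, -0.1, -0.1]
opening: 0.697
finger_force: 0.0
```

```bash
python3 -c "
from h import *
drow(0,-70,17.5)"
```

```text
disp frame x,y [  1.  -71.1]
at [538.1 139.2  54.9] th 80.0 t 31.6 | row [ 0.004 -0.004  0.125] 0.0005 rows 1.0
```

{"fn": "send_rows", "kwargs": {
  "rows": "0.004 -0.004 0.06 0;0.004 -0.004 0.123 0;0.004 -0.004 0.123 0;0.004 -0.004 0.123 0;0.004 -0.004 0.123 0"
}}

```text
clock: 32.0
tool_pos: [0.5367, 0.1402, 0.0174]
eef_rot: [0.766, 0.643, 0.001, 0.0]
contact_force: [0.8, 0.5, -0.8]
opening: 0.701
finger_force: 0.0
```

{"fn": "send_rows", "kwargs": {
  "rows": "0 0 0 0;0 0 0 0;0 0 0 0;0 0 0 0;0 0 0 0;0 0 0 0;0 0 0 0;0 0 0 0;0 0 0 0",
  "jaw": 1
}}

```text
clock: 32.75
tool_pos: [0.536, 0.14, 0.0162]
eef_rot: [0.766, 0.643, 0.0, 0.0]
contact_force: [0.4, 0.5, 2.2]
opening: 0.29
finger_force: 30.0
```

```bash
python3 -c "
from h import *
drow(-0.2,-70,18);row(569.7,-180.6,120,6.3)"
```

```text
disp frame x,y [ -1.1 -70.7]
at [536.  140.   16.2] th 80.0 t 32.8 | row [ 0.002  0.003 -0.006] 0.0005 rows 1.0
at [536.  140.   16.2] th 80.0 t 32.8 | row [-1.033  0.297 -0.346] 0.2047 rows 11.0
```

{"fn": "send_rows", "kwargs": {
  "rows": "0 0 -0.13 0;0 0 -0.26 0;-0.1 0.05 -0.35 0.02;-0.987 0.454 -0.35 0.205;-0.987 0.454 -0.35 0.205;-0.987 0.454 -0.35 0.205;-0.987 0.454 -0.35 0.205;-0.987 0.454 -0.35 0.205;-0.987 0.454 -0.35 0.205;-0.987 0.454 -0.35 0.205"
}}

```text
clock: 33.58
tool_pos: [0.6178, -0.1755, 0.1209]
eef_rot: [0.981, 0.194, -0.0, -0.0]
contact_force: [0.7, 0.2, -0.8]
opening: 0.291
finger_force: 30.0
```

{"fn": "send_rows", "kwargs": {
  "rows": "0 0 0 0.043;0 0 0 0.043;0 0 0 0.043;0 0 0 0.043"
}}

```text
clock: 33.92
tool_pos: [0.6177, -0.1728, 0.1207]
eef_rot: [0.998, 0.064, -0.0, -0.0]
contact_force: [-0.6, 0.0, -0.8]
opening: 0.289
finger_force: 30.0
```

```bash
python3 -c "
from h import *
row(618.6,-175.2,60,6.3)"
```

```text
at [ 617.7 -172.8  120.7] th 7.4 t 33.9 | row [0.002 0.008 0.202] 0.0029 rows 2.0
```

{"fn": "send_rows", "kwargs": {
  "rows": "0.002 0.008 0.07 0.003;0.002 0.008 0.14 0.003;0.002 0.008 0.2 0.003;0.002 0.008 0.24 0.003;0.002 0.008 0.255 0.003;0.002 0.008 0.26 0.003;0.002 0.008 0.26 0.003;0.002 0.008 0.26 0.003"
}}

```text
clock: 34.58
tool_pos: [0.6197, -0.1759, 0.044]
eef_rot: [0.999, 0.054, 0.001, 0.0]
contact_force: [0.1, -0.2, -0.1]
opening: 0.295
finger_force: 30.0
```

```bash
python3 -c "
from h import *
row(618.6,-175.2,42,6.3)"
```

```text
at [ 619.7 -175.9   44. ] th 6.2 t 34.6 | row [-0.003 -0.003  0.007] -0.0004 rows 1.0
```

{"fn": "send_rows", "kwargs": {
  "rows": "-0.003 -0.002 0.007 0;-0.003 -0.002 0.007 0;-0.003 -0.002 0.007 0"
}}

```text
clock: 34.83
tool_pos: [0.6181, -0.1753, 0.0415]
eef_rot: [0.999, 0.053, 0.0, 0.0]
contact_force: [0.3, -0.8, -0.7]
opening: 0.289
finger_force: 30.0
```

{"fn": "send_rows", "kwargs": {
  "rows": "0 0 0 0;0 0 0 0;0 0 0 0;0 0 0 0",
  "jaw": 0.1
}}

```text
clock: 35.17
tool_pos: [0.6181, -0.1753, 0.0411]
eef_rot: [0.999, 0.053, 0.0, 0.0]
contact_force: [-0.2, 0.4, -1.4]
opening: 0.446
finger_force: 0.0
```

{"fn": "send_rows", "kwargs": {
  "rows": "0 0 -0.08 0;0 0 -0.16 0;0 0 -0.3 0;0 0 -0.4 0;0 0 -0.4 0;0 0 -0.4 0;0 0 -0.4 0"
}}

```text
clock: 35.75
tool_pos: [0.6173, -0.1752, 0.1605]
eef_rot: [0.999, 0.053, -0.001, -0.0]
contact_force: [-0.3, 0.3, -1.2]
opening: 0.452
finger_force: 0.0
```

```bash
python3 -c "
from h import *
row(550,90,160,79.8)"
```

```text
at [ 617.3 -175.2  160.5] th 6.1 t 35.8 | row [-0.129 -0.903  0.002] -0.2047 rows 11.0
```

Now stroke 4, to find out whether m4 is there.

{"fn": "send_rows", "kwargs": {
  "rows": "-0.13 -0.903 0 -0.2047;-0.13 -0.903 0 -0.2047;-0.13 -0.903 0 -0.2047;-0.13 -0.903 0 -0.2047;-0.13 -0.903 0 -0.2047;-0.13 -0.903 0 -0.2047;-0.13 -0.903 0 -0.2047;-0.13 -0.903 0 -0.2047;-0.13 -0.903 0 -0.2047;-0.13 -0.903 0 -0.2047",
  "jaw": 1
}}

```text
clock: 36.58
tool_pos: [0.5488, 0.0905, 0.1593]
eef_rot: [0.776, 0.631, -0.002, -0.001]
contact_force: [-0.2, 0.9, -0.5]
opening: -0.0
finger_force: 0.0
```

{"fn": "send_rows", "kwargs": {
  "rows": "0 0 0 -0.006;0 0 0 -0.006;0 0 0 -0.006"
}}

```text
clock: 36.83
tool_pos: [0.5494, 0.0896, 0.1597]
eef_rot: [0.767, 0.642, -0.001, -0.001]
contact_force: [0.1, -0.6, -1.4]
opening: 0.006
finger_force: 0.0
```

```bash
python3 -c "
from h import *
drow(0,142,52)"
```

```text
disp frame x,y [  20.9 -118. ]
at [549.4  89.6 159.7] th 79.8 t 36.8 | row [ 0.867 -0.068  0.358] 0.0 rows 7.0
```

{"fn": "send_rows", "kwargs": {
  "rows": "0.867 -0.07 0 0;0.867 -0.07 0 0;0.867 -0.07 0 0;0.867 -0.07 0 0;0.867 -0.07 0 0;0.867 -0.07 0 0;0.867 -0.07 0 0;0.867 -0.07 0.13 0;0.867 -0.07 0.26 0;0.867 -0.07 0.36 0"
}}

```text
clock: 37.67
tool_pos: [0.5739, 0.3491, 0.0499]
eef_rot: [0.767, 0.642, -0.001, 0.0]
contact_force: [-0.5, -0.8, 0.3]
opening: 0.002
finger_force: 0.0
```

{"fn": "send_rows", "kwargs": {
  "rows": "0 0 0 0;-0.06 0.002 0 0;-0.12 0.002 0 0;-0.16 0.002 0 0;-0.2 0.002 0 0;-0.24 0.002 0 0;-0.28 0.002 0 0;-0.31 0.002 0 0;-0.34 0.002 0 0;-0.365 0.002 0 0"
}}

```text
clock: 38.5
tool_pos: [0.5581, 0.2527, 0.0551]
eef_rot: [0.766, 0.643, 0.009, -0.005]
contact_force: [4.5, 25.3, -17.2]
opening: 0.004
finger_force: 12.6
```

{"fn": "send_rows", "kwargs": {
  "rows": "-0.02 0 0 0;-0.02 0 0 0;-0.02 0 0 0;-0.02 0 0 0"
}}

```text
clock: 38.83
tool_pos: [0.5581, 0.2528, 0.0554]
eef_rot: [0.764, 0.645, 0.013, -0.007]
contact_force: [4.4, 24.5, -15.9]
opening: 0.004
finger_force: 11.9
```

{"fn": "send_rows", "kwargs": {
  "rows": "0.05 0 0 0;0.1 0 0 0;0.17 0 0 0;0.24 0 0 0;0.31 0 0 0;0.38 0 0 0;0.38 0 -0.13 0;0.38 0 -0.26 0;0.38 0 -0.36 0;0.38 0 -0.36 0"
}}

```text
clock: 39.67
tool_pos: [0.5792, 0.3514, 0.1697]
eef_rot: [0.767, 0.642, 0.007, 0.0]
contact_force: [0.2, 1.2, 0.8]
opening: 0.009
finger_force: 0.0
```

```bash
python3 -c "
from h import *
ledge()
p,d,c=snap('scene');W=cloud(d,c);cv2.imwrite('pics/s4.png',cv2.resize(p[:,:,::-1],(800,600)))"
```

```text
plate v 0 
tab 0
```

View pics/s4.png

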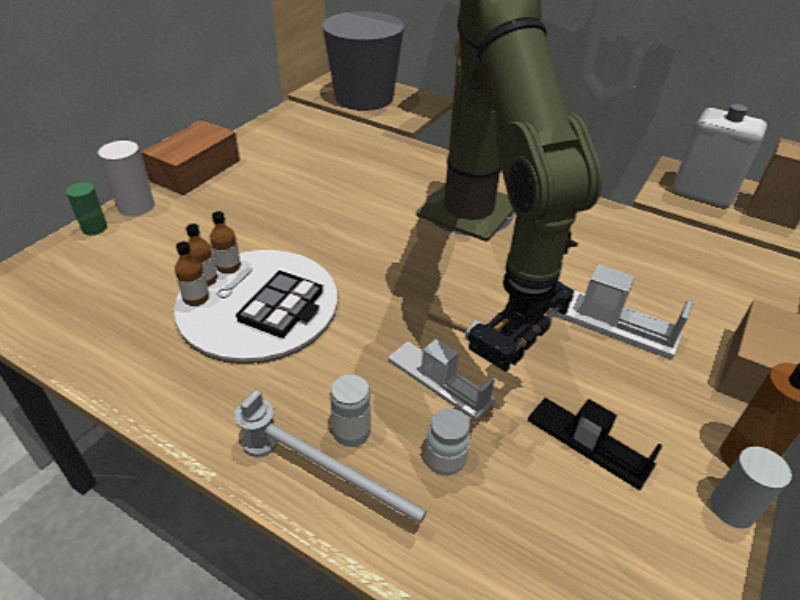

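The ledge at (415,365) is empty, so m4 is absent. The tray at (283,303) holds four tablets, the slide is back out, and no loose tablets are left. Now I'll check the numbers.

```bash
python3 -c "
from h import *
for n in ['scene','top']:
    p,d,c=snap(n);W=cloud(d,c);print(n)
    for q in [(516,-132.2),(565.6,-126.7),(615.2,-121.2),(621.3,-174.9)]: white(W,p,42.5,60,q,26,85)
    x=W*1000;P=x[...,:2]-O;u=P@DX;v=P@DY;z=x[...,2]
    m=(abs(u)<25)&(v>80)&(v<125)&(z>60)&(z<74);print('plate',m.sum(),np.percentile(v[m],[2,50,98]) if m.sum() else '')
drow(0,160,200)"
```

```text
scene
blob 67 [ 517.3 -126.8] [40.6 24.7] long axis deg 5.1 z 47.9
blob 74 [ 565.6 -122.5] [41.  23.9] long axis deg 3.7 z 47.6
blob 78 [ 615.4 -118.1] [41.3 27.3] long axis deg 3.9 z 47.6
blob 79 [ 619.6 -171.5] [41.  26.9] long axis deg 3.7 z 47.9
plate 51 [105.19929234 109.45100421 112.28392103]
top
blob 164 [ 516.8 -130.8] [39.4 25.2] long axis deg 5.9 z 48.8
blob 159 [ 566.4 -127.5] [39.7 25.7] long axis deg 4.9 z 49.0
blob 151 [ 615.3 -121.2] [40.2 25.2] long axis deg 6.3 z 48.8
blob 167 [ 621.2 -174.9] [40.4 25.9] long axis deg 7.9 z 48.0
plate 0 
disp frame x,y [  0.6 140.2]
at [575.1 347.3 160.8] th 79.9 t 39.9 | row [ 0.066 -0.002 -0.131] 0.0002 rows 2.0
```

```bash
python3 -c "
from h import *
p,d,c=snap('scene')
for x in (np.load('scene0.npz')['W']*1000, cloud(d,c)*1000):
    P=x[...,:2]-O;u=P@DX;v=P@DY;z=x[...,2]
    m=(abs(u)<25)&(v>80)&(v<125)&(z>60)&(z<74);print('plate',m.sum(),np.percentile(v[m],[2,50,98]))
x=x/1000;m=(x[...,2]>.004)&(x[...,2]<.02)&(np.nan_to_num(p).min(-1)>150);print(m.sum())
print(finish_job())"
```

```text
plate 47 [104.71644018 109.38170959 111.95129977]
plate 49 [104.73682356 110.17808336 112.10997767]
3310
the job is handed in; nothing more can be done
None
```

The job is handed in: four tablets lie flat in the tray, three filling the row by the pull tab and one in b3. They measured within about 2 mm of the pocket centres. A fourth stroke gave no tablet, so the magazine is empty, and the slide has sprung back out.

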